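# Load the tube roller and set its speed with the outer ring only

### The job

Pull the orange-capped sample tube out of its spring clips and lay it lengthwise, centred, on the two rollers of the mixer without letting it drop. Then turn only the dark grey outer ring of the double knob clockwise until its white pointer line meets the orange mark on the panel, leaving the blue inner timer knob as it is set, and last press the green start button fully in and let it go. Leave the white-capped tube in its clips and do not disturb the other things on the table.

Things in the scene. Friction and masses are not known exactly. Their poses are not given: they have to be found in the camera images.
- tube_orange: tube to be loaded: white, 24 mm in diameter, orange cap, 28 to 56 g. Origin on its axis; own y runs along it to the cap: body from y = -62 to +50 mm, cap (26 mm across) from +50 to +66. At the start level in either place of the clip rack, in two spring clips (12 mm wide, centred 36 mm either side of the origin); between them it is free all round, 20 mm of air below down to the rack's board
- tube_white: the same tube with a white cap, in the other place of the rack, 84 mm beside the orange one; must stay in its clips
- clip_rack: wooden board 150 x 116 x 16 mm fixed to the table, origin mid underside, z up. Two places at x = -42 and +42 mm, each with two C-shaped steel spring clips at y = -36 and +36 mm that open straight up, lips 66 mm high. A held tube lies along y, its axis 48 mm above the table. Pulled straight up it resists with some 8 to 18 N over the first 12 mm, then snaps free; 30 mm up it is clear
- mixer: tube roller mixer fixed to the table: base x -105 to +105, y -105 to +105 mm in its frame, origin at table height, z up, front (-x) towards the robot. In front a white wedge housing (x -100 to -2 mm, up to 67 mm high) carries the black control panel, which slopes up and away from the robot at 25 degrees; behind it are the rollers
- roller_bed (a point): the middle of a loaded tube, 85 mm above the table, axes as the mixer's. Two rollers along y, 40 mm apart in x; each has two rubber wheels (28 mm diameter, 24 wide, 40 mm either side of the middle) on a 6 mm shaft centred 16.6 mm below this point: between the wheels fingers have 56 mm along y and can reach 12 mm below this point. Bearing blocks at y = +-80 mm. Tube either way round
- ring_center (a point): on the double knob's axis, 16 mm above the panel. Panel axes: z is the knob's axis, out of the panel (25 degrees from vertical, towards the robot), x up the slope, y to the robot's left. Dark grey knurled outer ring (speed): 50 mm diameter, from 7 to 25 mm above the panel. On top the blue inner knob (timer): 22 mm diameter, 26 to 44 mm above the panel, turns separately and easily (8 mN m)
- speed_ring (a joint): angle of the dark grey outer ring, rad: 0 when its white pointer line points up the slope, growing clockwise as seen from in front of the panel; range -1.0 to 1.6. Friction about 0.04 N m; stays where it is left
- ring_pointer (a point): point of the white pointer line on the rim of the outer ring, 25 mm from the knob axis, 16 mm above the panel
- set_mark (a joint): angle of the orange mark, in the same sense as speed_ring: the ring is set when the two angles are equal. At the start the mark lies 0.45 to 1.45 rad clockwise of the pointer. The mark is flat on the panel and cannot be moved by touching
- mark_point (a point): the point on the ring's rim, 25 mm from the knob axis and 16 mm above the panel, that lies at the orange mark (the mark itself, 9 x 4.5 mm, lies flat on the panel 28 to 37 mm from the axis): ring_pointer shall come here
- timer_knob (a joint): angle of the blue inner knob, rad, same sense as speed_ring; must stay as found
- timer_pointer (a point): white line of the inner knob: a point 10 mm from the axis on its top face
- start_button (a joint): travel of the green start button, m: 0 released, 0.006 fully in; springs back, fully in takes 5 N along the panel normal
- start_button_top (a point): middle of the green button's face (24 mm in diameter), 97 mm to the right of the knob axis; axes as the panel's: z is out of the panel, it is pressed along -z
- suture_box: small carton 54 x 80 x 26 mm lying on the table, bystander, origin under its middle
- thread_spool: white thread spool 45 mm across, 61 mm tall, bystander, origin under its middle
- black_cap: black screw cap 34 mm across, 22 mm tall, bystander, origin under its middle
- tape_roll: roll of tan tape 96 mm across, 25 mm tall, lying flat, bystander, origin under its middle
Not all that is in view belongs to the job. What is shaped like the tube_orange but purple is not meant.

How it is judged:
By the outcome, as a careful person would: the job done as asked, in the order asked, and still so for the second after the job is handed in, with the robot touching nothing.
It also fails if it takes over 58 s, if anything falls off the work surface, if the arm or the gripper's body presses on something with over 40 N, if the wrist force passes 120 N, or if a joint passes its speed limit or range.

### The arm

A 6-joint arm with a two-finger parallel gripper is mounted at the origin on the work surface; the furniture and walls round the work are solid. World frame = base frame: x ahead of the robot, y to its left, z up, the work surface at z = 0. Lengths are in m, angles in rad, forces in N, time in s.
With the tool pointing down it reaches from about 0.35 to 0.85 m from the base axis. Payload 8.1 kg.
Tool frame: the origin (TCP) lies at the centre of the arm's flange, where the gripper is bolted on; the fingertips stand 186 mm ahead of it and the grasp point (between the pads) lies 167 mm ahead of it (robot.grasp_offset is the distance from the TCP to the grasp point, in m); z points along the fingers, y is the line along which they close (so a half turn about z gives the same grasp; the last joint's range is limited). The gripper opens to 93 mm and grips with 3 to 60 N. Pads are 15 mm wide; open, the fingers measure 128 mm over their backs; the gripper's body (75 mm by 188 mm) begins 65 mm behind the grasp point.
Start: joints at [1.178, 0.13, 1.488, -0, 1.523, -0.085], TCP at [0.182, 0.572, 0.405] pointing down, gripper open.
Joint ranges: [-2.96, 2.96], [-0.89, 2.26], [0.02, 2.5], [-1.34, 4.48], [0, 2.73], [-2.66, 2.66]. Speed limits (rad/s): [2.39, 2.39, 2.79, 3.14, 3.14, 3.14].

### API

Orientations are given as a rotation vector (axis times angle).
In Python, from plant import robot gives the robot as it stands.
- The arm moves only by the tool drive_tool, never from a script. Its argument "moves" is one flat list of numbers, 7 for each row, row after row: the finger opening in mm, from 0 to 93, then the shift along the tool's x, y, z in mm, then the turn, a rotation vector about the tool's x, y, z in degrees. A call has 1 to 8 rows; each row shifts and turns the commanded pose from where the row before left it, along the tool's axes as they then stand; what a row does not reach is not made up. A row lasts 1/10 s, in which the tool goes at most 50 mm and 8.59 degrees, less where a joint would pass 70% of its speed; a pose out of reach is approached as far as the arm can. A call is refused whole if a number of a shift passes 50 or a number of a turn 8.59, either way. A call with a gripper value outside its range is refused whole. The fingers move at their own pace and stop on an object; "grip_force" is the grip in N (left out, the last holds). Time passes only in rows, so rows that do not move let the fingers close. It gives the time, the measured TCP pose, the force, the opening and the grip force at its end, in the units of the state.
- robot.read_state(): the state, without advancing time (a new reading comes with each control period).
- robot.read_camera(name): name is "scene" or "top" or "wrist"; returns a dict with "color" (420x560x3 uint8, red, green, blue), "depth" (420x560 float32, m along the optical axis (not along the pixel's ray), 0 where there is no reading), "mtx" (3x3 intrinsics, pixels), "R" (3x3) and "t" (3): a world point X has camera coordinates R X + t. Camera axes: x right, y down, z forward; pixel columns grow to the right and rows downward; lengths in m; the calibration is good to about 2 mm. A picture is of the moment at which its call begins.
- robot.close_job(): hands the job in; it is judged then, once.
The state is a dict: "t": time; "q": joint angles; "dq": joint speeds; "joint_torque": joint torques, N m; "tool_pos": TCP position; "orientation": TCP orientation; "force": force on the tool from outside, world axes, zero at the start; "wrist_torque": the same for the moment, N m; "opening": finger opening in m; "gripper_force": force on a finger pad.
Only numpy, scipy, OpenCV 4.12 (cv2) and the standard library are available. Lean on these libraries where they do the work, as an engineer would, in place of code of your own. Each camera call takes 0.05 s, during which the arm holds its last target. There are 200 camera calls.

## Working session

There is one attempt and no reset: what is moved stays moved. The work goes in short steps, Python scripts to look and compute and a tool call to move; the robot and the scene stay as the last step left them, time stands still between calls to the robot, and variables do not carry over. Pictures are saved under pics/ and viewed, at most 12 in all, crops included, and the job is handed in when it is done.

Besides the shell and the picture viewer there is one more tool, called by a JSON object that holds its "fn" and its "kwargs". drive_tool: Moves the arm, as the interface text tells. Its arguments: {"type":"object","properties":{"moves":{"type":"array","items":{"type":"number"}},"grip_force":{"type":"number"}},"required":["moves"]}

```bash
ls; mkdir -p pics
cat > h.py <<'E'
import numpy as np, cv2, pickle
from scipy.spatial.transform import Rotation as Ro
from plant import robot
def cam(n,save=None):
    c=robot.read_camera(n)
    if save: cv2.imwrite(f'pics/{save}.png',c['color'][...,::-1]); pickle.dump(c,open(f'pics/{save}.pkl','wb'))
    return c
def load(s): return pickle.load(open(f'pics/{s}.pkl','rb'))
def cloud(c):
    h,w=c['depth'].shape; u,v=np.meshgrid(np.arange(w),np.arange(h)); d=c['depth']; K=c['mtx']
    P=np.stack([(u-K[0,2])/K[0,0]*d,(v-K[1,2])/K[1,1]*d,d],-1)
    return (P-c['t'])@c['R']
E
python3 - <<'E'
from h import *
print(robot.read_state(), robot.grasp_offset)
a=cam('scene','s0');b=cam('top','t0')
cv2.imwrite('pics/both.png',cv2.resize(np.vstack([a['color'],b['color']])[...,::-1],None,fx=.71,fy=.71))
print(b['R'],b['t'],b['mtx'])
E
```

```text
pics
{'t': 0.0, 'q': array([ 1.17760535e+00,  1.31151101e-01,  1.48925020e+00, -3.44211519e-05,
        1.52300708e+00, -8.53959771e-02]), 'dq': array([-0.00178292,  0.00105734,  0.00013124,  0.00294658,  0.00113283,
       -0.0007384 ]), 'joint_torque': array([ 3.22565238e-04, -5.59838498e+01, -4.91771185e+01,  7.68635818e-02,
        3.55699821e-02, -1.70214980e-04]), 'tool_pos': array([0.18167113, 0.57159963, 0.40370912]), 'orientation': array([-4.81513363e-01, -3.10406951e+00,  2.78331906e-03]), 'force': array([ 0.00414043, -0.02395001,  0.33278702]), 'wrist_torque': array([-0.01570285, -0.00990696, -0.01988127]), 'gripper_force': 0.0, 'opening': 0.09295298587560118} 0.1673
[[-2.70257228e-02 -9.99629893e-01 -3.11246553e-03]
 [-9.96152247e-01  2.71911123e-02 -8.33147245e-02]
 [ 8.33685206e-02  8.48848881e-04 -9.96518424e-01]] [0.075113   0.52853807 1.38621682] [[461.74947786   0.         285.66211496]
 [  0.         461.74947786 204.52382071]
 [  0.           0.           1.        ]]
```

View pics/both.png

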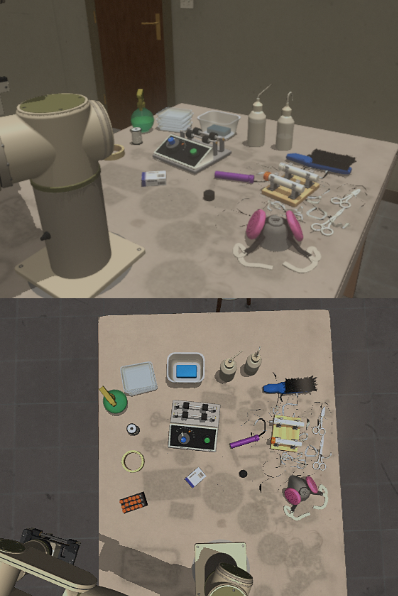

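Run:
```python
from h import *
b=load('t0')['color'][...,::-1]
A=cv2.resize(b[130:230,225:335],None,fx=5,fy=5,interpolation=cv2.INTER_CUBIC)
B=cv2.resize(b[150:230,320:440],None,fx=5,fy=5,interpolation=cv2.INTER_CUBIC)
B=cv2.copyMakeBorder(B,0,100,0,0,cv2.BORDER_CONSTANT)
cv2.imwrite('pics/c1.png',cv2.resize(np.hstack([A,B]),None,fx=.69,fy=.69))
c=load('t0');P=cloud(c)
# heights in the rack region
r=P[150:230,320:440]; 
hsv=cv2.cvtColor(c['color'],cv2.COLOR_RGB2HSV)
m=(hsv[...,0]>4)&(hsv[...,0]<18)&(hsv[...,1]>170)&(hsv[...,2]>120)
n,l,s,ce=cv2.connectedComponentsWithStats(m.astype(np.uint8))
for i in range(1,n):
    if s[i,4]>6: print(s[i],ce[i],np.median(P[l==i],0))
```

```text
[382 196   6   9  36] [384.52777778 200.08333333] [ 0.53018941 -0.23365793  0.05769381]
[186 278  10   6  38] [190.52631579 280.36842105] [0.31371343 0.34248268 0.0775062 ]
[180 280   5   5  19] [182.52631579 281.94736842] [0.30938197 0.36315126 0.07816476]
[175 283   5   4  17] [177.35294118 284.47058824] [0.30363582 0.38074097 0.07773323]
[194 283   4   5  19] [195.57894737 285.10526316] [0.29934539 0.3268617  0.07810187]
[169 284   4   5  18] [170.5        286.22222222] [0.2986305  0.39913914 0.07762367]
[183 285  10   6  38] [187.5        287.55263158] [0.29280094 0.35083244 0.07687109]
[171 289  10   7  37] [175.75675676 291.91891892] [0.28122578 0.38439561 0.07839314]
[185 291   9   7  36] [189.11111111 294.02777778] [0.27399193 0.34645419 0.07646078]
[196 290   4   5  17] [197.41176471 292.11764706] [0.27935905 0.32316733 0.07645705]
[178 295   5   5  19] [180.36842105 296.78947368] [0.26649962 0.37181753 0.07727183]
[172 297   5   5  18] [174.44444444 298.88888889] [0.261212   0.38808354 0.07705611]
```

View pics/c1.png

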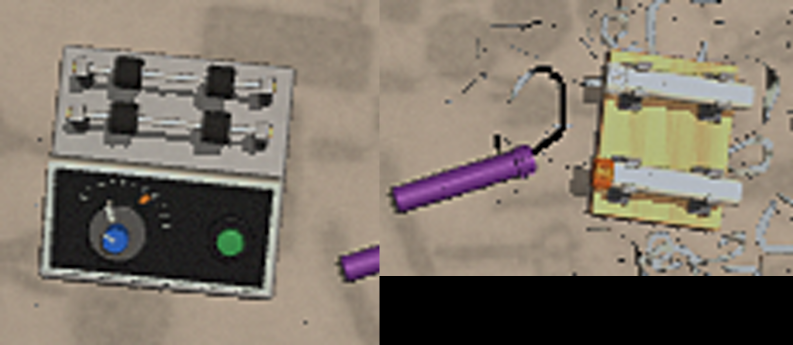

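Top view: orange-capped tube is the nearer in the rack (cap at full-image px (384,200)). The white-capped one is behind it (≈(387,166)), and the purple torch-like object at (≈350,185) is the decoy. Orange cap and white 24 mm body in the clips fit the description, and this enlarged crop confirms it. Pointer at ~-0.2 rad, orange mark ~0.7 rad.

Run:
```python
from h import *
c=load('t0');P=cloud(c)
hsv=cv2.cvtColor(c['color'],cv2.COLOR_RGB2HSV)
x,y,z=P[...,0],P[...,1],P[...,2]
m=(z>.052)&(z<.064)&(x>.48)&(x<.56)&(y<-.22)&(y>-.40)
Q=P[m]; print(len(Q),Q[:,1].min(),Q[:,1].max()); k=np.polyfit(Q[:,1],Q[:,0],1); print('tube fit x=k*y+b',k,np.degrees(np.arctan(k[0])))
ye=[np.percentile(Q[:,1],1),np.percentile(Q[:,1],99)];print(ye, np.polyval(k,ye))
# mixer
reg=(x>.45)&(x<.75)&(y>-.08)&(y<.22)
v=z[reg&(z>.02)]
print(np.histogram(v,bins=np.arange(.02,.12,.005)))
m=(reg&(z>.02)).astype(np.uint8)
pts=P[reg&(z>.012)][:,:2].astype(np.float32)
r=cv2.minAreaRect(pts*1000);print(r)
# panel plane
blk=reg&(hsv[...,2]<50)&(z>.02)&(z<.07)&(x<.60)
Q=P[blk];ce=np.median(Q,0)
A=np.c_[Q[:,:2],np.ones(len(Q))]
for _ in range(4):
    co=np.linalg.lstsq(A,Q[:,2],rcond=None)[0];e=abs(A@co-Q[:,2]);A,Q=A[e<.004],Q[e<.004]
n=np.array([-co[0],-co[1],1]);n/=np.linalg.norm(n);print('n',n,np.degrees(np.arccos(n[2])),len(Q),co,'yaw',np.degrees(np.arctan2(-n[1],-n[0])))
for nm,lo,hi in (('blue',100,125),('green',55,85)):
    mm=reg&(hsv[...,0]>lo)&(hsv[...,0]<hi)&(hsv[...,1]>130)&(hsv[...,2]>60);print(nm,mm.sum(),np.median(P[mm],0))
```

```text
324 -0.35073750026232353 -0.22325317687370275
tube fit x=k*y+b [0.15605976 0.56998992] 8.870018552433189
[np.float64(-0.3491627005719778), np.float64(-0.22541762037734975)] [0.51549967 0.5348113 ]
(array([386, 189, 216, 174, 142, 168, 197, 302, 413, 405, 243, 208, 120,
        23,   3,   0,   0,   0,   0]), array([0.02 , 0.025, 0.03 , 0.035, 0.04 , 0.045, 0.05 , 0.055, 0.06 ,
       0.065, 0.07 , 0.075, 0.08 , 0.085, 0.09 , 0.095, 0.1  , 0.105,
       0.11 , 0.115]))
((605.8280639648438, 63.31623077392578), (303.1025390625, 210.3941650390625), 82.59115600585938)
n [-0.41741108  0.05882743  0.90681163] 24.93160517766422 975 [ 0.46030627 -0.06487282 -0.20223358] yaw -8.022091086805839
blue 46 [0.5434067  0.14045979 0.08427277]
green 49 [0.53987652 0.04436308 0.06489571]
```

```bash
cat >> h.py <<'E'
def pose():
    s=robot.read_state(); return s['tool_pos'],Ro.from_rotvec(s['orientation'])
def plan(p1,R1,n,dec=0):
    """rows (shift mm, turn deg) in tool axes from measured pose to p1,R1, n rows"""
    p,R=pose(); w=(R.inv()*R1).as_rotvec(degrees=True)
    step=np.round(w/n,max(dec,1)); out=[]
    for k in range(n):
        d=R.inv().apply((p1-p)/(n-k))*1000; d=np.round(d,dec); out.append([*d,*step])
        p=p+R.apply(d/1000); R=R*Ro.from_rotvec(step,degrees=True)
    for i,o in enumerate(out): print(i,[float(v) for v in o])
    print('final err mm',(p1-p)*1000,'deg',(R.inv()*R1).as_rotvec(degrees=True))
def down(yaw,tilt=0):
    """tool z down, tool y at world yaw (deg)"""
    c,s=np.cos(np.radians(yaw)),np.sin(np.radians(yaw)); y=np.array([c,s,0]);z=np.array([0,0,-1.])
    return Ro.from_matrix(np.c_[np.cross(y,z),y,z])
E
python3 - <<'E'
from h import *
plan(np.array([.525,-.289,.40]),down(-8.5),22)
E
```

```text
0 [-27.0, -33.0, 0.0, -0.0, 0.0, 3.7]
1 [-29.0, -31.0, 0.0, -0.0, 0.0, 3.7]
2 [-31.0, -29.0, 0.0, -0.0, 0.0, 3.7]
3 [-32.0, -27.0, 0.0, -0.0, 0.0, 3.7]
4 [-34.0, -25.0, 0.0, -0.0, 0.0, 3.7]
5 [-36.0, -22.0, 0.0, -0.0, 0.0, 3.7]
6 [-37.0, -20.0, 0.0, -0.0, 0.0, 3.7]
7 [-38.0, -18.0, 0.0, -0.0, 0.0, 3.7]
8 [-39.0, -15.0, 0.0, -0.0, 0.0, 3.7]
9 [-40.0, -12.0, 0.0, -0.0, 0.0, 3.7]
10 [-41.0, -10.0, 0.0, -0.0, 0.0, 3.7]
11 [-41.0, -7.0, 0.0, -0.0, 0.0, 3.7]
12 [-42.0, -5.0, 0.0, -0.0, 0.0, 3.7]
13 [-42.0, -2.0, 1.0, -0.0, 0.0, 3.7]
14 [-42.0, 1.0, 0.0, -0.0, 0.0, 3.7]
15 [-42.0, 4.0, 1.0, -0.0, 0.0, 3.7]
16 [-42.0, 6.0, 0.0, -0.0, 0.0, 3.7]
17 [-41.0, 9.0, 1.0, -0.0, 0.0, 3.7]
18 [-40.0, 12.0, 0.0, -0.0, 0.0, 3.7]
19 [-40.0, 14.0, 1.0, -0.0, 0.0, 3.7]
20 [-39.0, 17.0, 0.0, -0.0, 0.0, 3.7]
21 [-37.0, 19.0, 1.0, -0.0, 0.0, 3.7]
final err mm [ 0.12793978 -0.06170704  0.09785318] deg [-0.02100936  0.09124498 -0.53611835]
```

{"fn": "drive_tool", "kwargs": {"moves": [93,-27,-33,0,0,0,3.7,93,-29,-31,0,0,0,3.7,93,-31,-29,0,0,0,3.7,93,-32,-27,0,0,0,3.7,93,-34,-25,0,0,0,3.7,93,-36,-22,0,0,0,3.7,93,-37,-20,0,0,0,3.7,93,-38,-18,0,0,0,3.7]}}

```text
t: 0.9
tool_pos: [0.3063, 0.2561, 0.4044]
orientation: [-1.262, -2.877, 0.0]
force: [1.1, -0.0, 0.1]
opening: 0.0931
gripper_force: 0.0
```

{"fn": "drive_tool", "kwargs": {"moves": [93,-39,-15,0,0,0,3.7,93,-40,-12,0,0,0,3.7,93,-41,-10,0,0,0,3.7,93,-41,-7,0,0,0,3.7,93,-42,-5,0,0,0,3.7,93,-42,-2,1,0,0,3.7,93,-42,1,0,0,0,3.7,93,-42,4,1,0,0,3.7]}}

```text
t: 1.7
tool_pos: [0.4313, -0.0559, 0.4026]
orientation: [1.956, 2.458, 0.0]
force: [-0.0, -0.1, -0.2]
opening: 0.0934
gripper_force: 0.0
```

{"fn": "drive_tool", "kwargs": {"moves": [93,-42,6,0,0,0,3.7,93,-41,9,1,0,0,3.7,93,-40,12,0,0,0,3.7,93,-40,14,1,0,0,3.7,93,-39,17,0,0,0,3.7,93,-37,19,1,0,0,3.7,93,0,0,0,0,0,0,93,0,0,0,0,0,0]}}

```text
t: 2.5
tool_pos: [0.5248, -0.2894, 0.3983]
orientation: [-2.389, -2.037, 0.001]
force: [0.6, 0.6, -0.5]
opening: 0.0931
gripper_force: 0.0
```

Run:
```python
from h import *
p,R=pose();print(p,R.as_matrix())
c=cam('wrist','w1');print(c['R'],c['t'],c['mtx'][0,0], 'campos',-c['R'].T@c['t'])
```

```text
[ 0.52479578 -0.28942695  0.39834005] [[ 0.15807126  0.98742567 -0.00200714]
 [ 0.98742687 -0.15806815  0.00162397]
 [ 0.00128629 -0.00223861 -0.99999667]]
[[ 0.98729523 -0.15887045 -0.00288246]
 [-0.15176973 -0.94822963  0.27897404]
 [-0.04705397 -0.27499227 -0.96029432]] [-0.56244395 -0.22385226  0.33032602] 291.07545285941234 campos [ 0.53686738 -0.21078197  0.37803794]
```

View pics/w1.png

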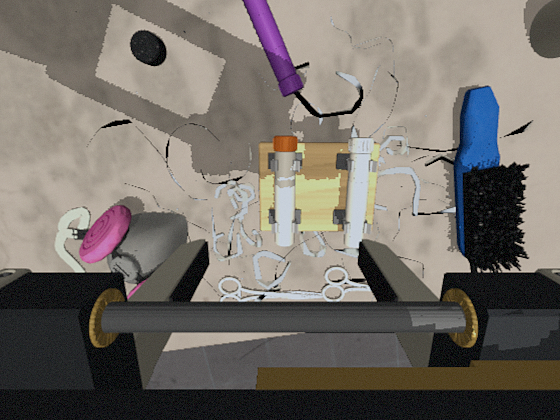

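Run:
```python
from h import *
c=load('w1');P=cloud(c);hsv=cv2.cvtColor(c['color'],cv2.COLOR_RGB2HSV)
V=np.indices(P.shape[:2]); v,u=V
org=(hsv[...,0]<15)&(hsv[...,1]>180)&(u>265)&(u<305)&(v>130)&(v<160)&(P[...,2]>.05)
Q=P[org];print('cap',len(Q),Q.min(0),Q.max(0),Q.mean(0))
m=(u>265)&(u<305)&(v>130)&(v<260)&(P[...,2]>.0535)&(P[...,2]<.0635)&(hsv[...,1]<60)
Q=P[m];k=np.polyfit(Q[:,1],Q[:,0],1);print(len(Q),k,np.degrees(np.arctan(k[0])),np.percentile(Q,[0,1,50,99,100],axis=0))
a=np.array([k[0],1,0]);a/=np.linalg.norm(a)
s=(Q-[np.polyval(k,-.289),-.289,.048])@a;print('along',s.min(),s.max()); s=(P[org]-[np.polyval(k,-.289),-.289,.048])@a;print(s.min(),s.max(),np.polyval(k,-.289))
m=(u>335)&(u<380)&(v>130)&(v<262)&(P[...,2]>.0535)&(P[...,2]<.0635)
Q=P[m];k2=np.polyfit(Q[:,1],Q[:,0],1);print('white',k2)
# board plane edges for yaw
m=(P[...,2]>.012)&(P[...,2]<.02)&(hsv[...,0]>12)&(hsv[...,0]<32)&(hsv[...,1]>50)&(u>240)&(u<400)&(v>120)&(v<250)
print('board',cv2.minAreaRect((P[m][:,:2]*1000).astype(np.float32)),np.median(P[m][:,2]))
```

```text
cap 332 [ 0.52147563 -0.24124404  0.05008425] [ 0.54734797 -0.21078197  0.37803794] [ 0.53446687 -0.2322217   0.05911614]
1857 [0.15665342 0.5707505 ] 8.90322107880912 [[ 0.50370295 -0.35131512  0.05350132]
 [ 0.50674323 -0.34867964  0.05367392]
 [ 0.52486249 -0.29147915  0.05843549]
 [ 0.54335802 -0.24220781  0.06304361]
 [ 0.54624369 -0.24062666  0.0634791 ]]
along -0.06176132361840053 0.048116263776375186
0.04983736161827119 0.07903833525109828 0.525477658244813
white [0.16364087 0.65726396]
board ((566.7279052734375, -297.4544677734375), (115.17444610595703, 150.00537109375), 80.60991668701172) 0.015452639381864869
```

Wrist view: orange cap (285,144), body down to (285,245), clips at rows ≈160 and 218; white tube at column 358. The tool is nearly over it; descending with a narrower opening.

{"fn": "drive_tool", "kwargs": {"moves": [55,0,1,30,0,0,0,55,0,0,35,0,0,0,55,0,0,35,0,0,0,55,0,0,30,0,0,0,55,0,0,25,0,0,0,55,0,0,15,0,0,0,55,0,0,13,0,0,0,55,0,0,0,0,0,0], "grip_force": 45}}

```text
t: 3.35
tool_pos: [0.5255, -0.2881, 0.2156]
orientation: [-2.387, -2.039, 0.001]
force: [-0.4, -0.2, -0.6]
opening: 0.0549
gripper_force: 0.0
```

{"fn": "drive_tool", "kwargs": {"moves": [15,0,0,0,0,0,0,15,0,0,0,0,0,0,15,0,0,0,0,0,0,15,0,0,0,0,0,0,15,0,0,0,0,0,0]}}

```text
t: 3.85
tool_pos: [0.5262, -0.2891, 0.2174]
orientation: [2.389, 2.039, 0.001]
force: [-0.3, -0.7, 3.1]
opening: 0.0226
gripper_force: 45.0
```

{"fn": "drive_tool", "kwargs": {"moves": [15,0,0,-4,0,0,0,15,0,0,-4,0,0,0,15,0,0,-4,0,0,0,15,0,0,-4,0,0,0,15,0,0,-4,0,0,0,15,0,0,-5,0,0,0,15,0,0,-10,0,0,0,15,0,0,-15,0,0,0]}}

```text
t: 4.65
tool_pos: [0.5259, -0.289, 0.268]
orientation: [2.389, 2.039, -0.0]
force: [-0.3, 0.1, -0.7]
opening: 0.0229
gripper_force: 45.0
```

{"fn": "drive_tool", "kwargs": {"moves": [15,0,0,-40,0,0,0,15,0,0,-40,0,0,0,15,0,0,-20,0,0,0,15,0,0,0,0,0,0]}}

```text
t: 5.05
tool_pos: [0.527, -0.2896, 0.3734]
orientation: [2.382, 2.034, 0.004]
force: [0.2, 0.9, -1.8]
opening: 0.023
gripper_force: 45.0
```

Run:
```python
from h import *
p,R=pose();print(p,robot.read_state()['opening'],R.as_matrix()[:,1])
c=cam('wrist','w2')
P=cloud(c);hsv=cv2.cvtColor(c['color'],cv2.COLOR_RGB2HSV)
T=(P-p)@R.as_matrix()*1000   # tool coords mm
m=(T[...,2]>140)&(T[...,2]<185)&(abs(T[...,1])<12)&(abs(T[...,0])<90)
Q=T[m];print(len(Q),Q.min(0),Q.max(0));
for lo in range(-80,80,10):
    q=Q[(Q[:,0]>=lo)&(Q[:,0]<lo+10)&(abs(Q[:,1])<6)]
    if len(q): print(lo,len(q),np.median(q,0),np.percentile(q[:,2],3))
```

```text
[ 0.5270179  -0.28962389  0.37342728] 0.023002254664180183 [ 0.98755928 -0.15699858  0.00883782]
8110 [-62.44524333 -11.99513504 140.14072717] [ 65.11916654  11.98610408 180.91509785]
-70 1 [-60.13278466   5.85460841 160.2725779 ] 160.2725778989644
-60 261 [-5.43447174e+01 -1.07222865e-01  1.58892578e+02] 157.59802577154585
-50 299 [-4.48358012e+01 -1.12714722e-01  1.58721491e+02] 157.31529276177332
-40 148 [-3.74215833e+01 -1.09922930e-01  1.58665307e+02] 157.54793256535675
-20 133 [-12.05115134   0.42939368 158.25711997] 157.24469836773332
-10 374 [-4.77718392e+00 -1.13436305e-01  1.58208425e+02] 157.0274119732537
0 390 [ 5.10959624e+00 -1.15843046e-01  1.58321215e+02] 156.99615950983235
10 414 [ 1.52704134e+01 -1.15082666e-01  1.58340306e+02] 157.0909786093849
20 420 [ 2.51143445e+01 -1.16537070e-01  1.58583741e+02] 157.34419352822977
30 458 [3.49795155e+01 1.27539854e-01 1.58584599e+02] 157.20782314865394
40 465 [ 4.49085097e+01 -1.16717456e-01  1.58724996e+02] 157.31610987473886
50 509 [ 5.49336479e+01 -1.23205019e-01  1.57208736e+02] 155.71555458406348
60 389 [ 6.34459345e+01 -1.20153586e-01  1.57814007e+02] 156.17298655589636
```

View pics/w2.png

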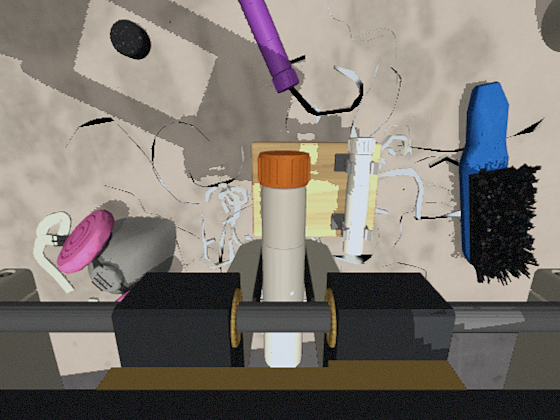

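Tube held centrally between the pads, level; the white tube (358,140–255) is still in its clips. Next: towards the mixer, with a look on the way.

{"fn": "drive_tool", "kwargs": {"moves": [15,30,6,-8,0,0,0,15,40,6,-8,0,0,0,15,40,6,-8,0,0,0,15,40,6,-8,0,0,0,15,40,6,-8,0,0,0,15,30,6,-8,0,0,-1,15,18,0,0,0,0,0,15,0,0,0,0,0,0]}}

```text
t: 5.9
tool_pos: [0.5985, -0.0574, 0.4134]
orientation: [-2.368, -2.062, 0.002]
force: [-0.4, -0.2, -0.3]
opening: 0.023
gripper_force: 45.0
```

Run:
```python
from h import *
p,R=pose();print(p,robot.read_state()['opening'],R.as_matrix())
c=cam('wrist','w3')
```

```text
[ 0.59848763 -0.05742637  0.41342524] 0.022951738272125013 [[ 1.37440378e-01  9.90508347e-01 -1.83205235e-03]
 [ 9.90509966e-01 -1.37439412e-01  6.43808525e-04]
 [ 3.85901520e-04 -1.90315140e-03 -9.99998115e-01]]
```

View pics/w3.png

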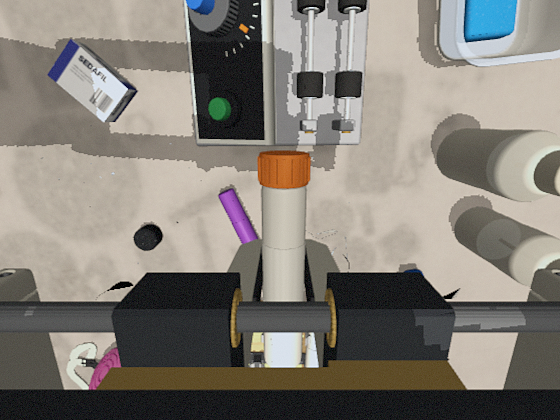

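Run:
```python
from h import *
for n in ('w3','t0'):
    c=load(n);P=cloud(c);hsv=cv2.cvtColor(c['color'],cv2.COLOR_RGB2HSV)
    x,y,z=P[...,0],P[...,1],P[...,2]; v,u=np.indices(z.shape)
    m=(z>.066)&(z<.09)&(hsv[...,2]<60)&(x>.58)&(x<.72)&(y>-.05)&(y<.2)
    if n=='w3': m&=(v<150)&(u>270)
    k,l,s,ce=cv2.connectedComponentsWithStats(m.astype(np.uint8))
    print(n)
    for i in range(1,k):
        if s[i,4]>15: Q=P[l==i];print(s[i],((Q.min(0)+Q.max(0))/2).round(4),np.ptp(Q,axis=0).round(4),Q[:,2].max(), np.median(Q,0))
    # shafts: bright, height .066-.074
    for lo,hi in ((.600,.640),(.64,.685)):
        m=(z>.062)&(z<.076)&(hsv[...,2]>110)&(x>lo)&(x<hi)&(y>.03)&(y<.10)
        Q=P[m]
        if len(Q)>10: k=np.polyfit(Q[:,1],Q[:,0],1);print('shaft',len(Q),k,np.polyval(k,.065),Q[:,2].max(),np.ptp(Q[:,1]))
    m=(z>.1)&(x>.70)&(x<1)&(y>-.25)&(y<.15)&(z<.3)
    if n=='w3':m&=(v<280)
    print('tall',m.sum(),P[m].min(0) if m.sum() else '')
    m=(hsv[...,0]>50)&(hsv[...,0]<90)&(hsv[...,1]>130)&(x>.5)&(x<.6)&(y<.1)&(y>0)
    Q=P[m];print('button',len(Q),(Q.max(0)+Q.min(0))/2,np.median(Q,0))
```

```text
w3
[297   0  28  11 229] [0.6493 0.1259 0.0744] [0.0252 0.0117 0.0164] 0.08259882566922516 [0.64775641 0.12316925 0.07740557]
[338   0  29  11 217] [0.6883 0.1197 0.0744] [0.0248 0.0101 0.0161] 0.08249400275027778 [0.68526568 0.11804491 0.07735778]
[335  71  27  27 605] [0.6787 0.0488 0.0746] [0.0263 0.0255 0.0172] 0.08318218013826816 [0.67671125 0.04887598 0.07934198]
[297  72  26  26 604] [0.6397 0.0537 0.076 ] [0.0273 0.0256 0.0146] 0.08328715504221502 [0.63878248 0.05365961 0.07936579]
shaft 301 [-0.53171497  0.64861453] 0.6140530553691539 0.07535303821620702 0.0699135131729833
shaft 496 [-0.18048193  0.67467048] 0.6629391527263313 0.07586411924105721 0.06989595343911649
tall 6558 [ 0.80256801 -0.17937517  0.10001322]
button 490 [0.55285063 0.05216447 0.04992829] [0.54356903 0.04478506 0.06494151]
t0
[258 146   9  10  70] [0.6888 0.1266 0.076 ] [0.0264 0.0239 0.0193] 0.0855910668915714 [0.68576551 0.12661191 0.07817605]
[285 149   8  10  69] [0.6783 0.0482 0.0766] [0.0263 0.0212 0.0186] 0.08588798777722281 [0.67737039 0.04696433 0.07807326]
[256 159   9  10  73] [0.6501 0.1333 0.0762] [0.0286 0.0244 0.0169] 0.0845892785767871 [0.64702102 0.13278819 0.07756791]
[283 162   9  10  72] [0.6387 0.0537 0.075 ] [0.027  0.0242 0.0177] 0.08389866809753772 [0.63775967 0.05362535 0.0785058 ]
shaft 25 [-0.57762838  0.6526791 ] 0.615133252412121 0.07308331541361658 0.06917273334709625
shaft 44 [-0.18998924  0.67707247] 0.6647231659140789 0.0758488360088628 0.06825880263525883
tall 882 [ 0.80241379 -0.18689366  0.10040176]
button 50 [0.55576299 0.03062187 0.06522662] [0.54009359 0.04428766 0.06484487]
```

Wrist view: mixer aligned with the tool, wheels at (311,85),(348,85), button (220,109), mark (245,30). The tube sits 169 mm ahead of the TCP, so the tips would hit the shafts before the tube rests. I'll rest it on the rear roller (fingers straddling that shaft) with a weak grip and slide it ~7 mm towards the tips, then load it.

{"fn": "drive_tool", "kwargs": {"moves": [15,26,11,0,0,0,0,15,32,14,0,0,0,0,15,36,15,0,0,0,0,15,36,15,10,0,0,0,15,26,10,25,0,0,0,15,0,0,35,0,0,0,15,0,0,30,0,0,0,15,0,0,20,0,0,0]}}

```text
t: 6.75
tool_pos: [0.6836, 0.084, 0.29]
orientation: [-2.371, -2.057, 0.008]
force: [-0.4, 0.7, -0.9]
opening: 0.0232
gripper_force: 45.0
```

{"fn": "drive_tool", "kwargs": {"moves": [15,0,0,10,0,0,0,15,0,0,4,0,0,0,15,0,0,0,0,0,0]}}

```text
t: 7.05
tool_pos: [0.6848, 0.085, 0.2808]
orientation: [2.373, 2.059, -0.0]
force: [0.4, 0.1, 0.2]
opening: 0.0231
gripper_force: 45.0
```

```bash
cat >> h.py <<'E'
def held():
    p,R=pose();c=cam('wrist');T=(cloud(c)-p)@R.as_matrix()*1000
    m=(T[...,2]>145)&(T[...,2]<185)&(abs(T[...,1])<4); Q=T[m]
    r=[(lo,np.round(np.percentile(q[:,2],[5,20]),1)) for lo in (-60,-50,-10,0,10,30,40,52) for q in [Q[(Q[:,0]>=lo)&(Q[:,0]<lo+10)]] if len(q)>20]
    print('tube top z in tool (want -12 of axis):',r, 'x range',Q[:,0].min(),Q[:,0].max())
    s=robot.read_state();print(s['t'],p,R.as_matrix()[2],s['force'],s['opening'],s['gripper_force'])
E
python3 -c "
from h import *
held()"
```

```text
tube top z in tool (want -12 of axis): [(-60, array([157.7, 158.1])), (-50, array([157.2, 157.9])), (-10, array([157. , 157.5])), (0, array([157. , 157.6])), (10, array([157. , 157.5])), (30, array([157.2, 157.8])), (40, array([157.4, 157.9])), (52, array([155.9, 156.4]))] x range -59.67215394525781 65.07371435834571
7.1 [0.68478431 0.08495691 0.28075286] [-2.31553266e-04 -1.88337160e-04 -9.99999955e-01] [ 0.93729053 -0.36290936 -0.20040393] 0.02308816303640925 44.99402403831482
```

{"fn": "drive_tool", "kwargs": {"moves": [15,3,-1,6,0,0,0,15,0,0,6,0,0,0,15,0,0,2,0,0,0,15,0,0,0,0,0,0], "grip_force": 10}}

```text
t: 7.5
tool_pos: [0.6839, 0.0892, 0.2661]
orientation: [-2.371, -2.06, 0.001]
force: [0.4, 0.2, -0.2]
opening: 0.0235
gripper_force: 10.0
```

{"fn": "drive_tool", "kwargs": {"moves": [15,0,0,1,0,0,0,15,0,0,1,0,0,0,15,0,0,1,0,0,0,15,0,0,0,0,0,0], "grip_force": 5}}

```text
t: 7.9
tool_pos: [0.6843, 0.089, 0.264]
orientation: [2.371, 2.06, 0.0]
force: [0.0, -0.7, 0.7]
opening: 0.0238
gripper_force: 5.0
```

{"fn": "drive_tool", "kwargs": {"moves": [15,0,0,1,0,0,0,15,0,0,1,0,0,0,15,0,0,1,0,0,0,15,0,0,1,0,0,0,15,0,0,0,0,0,0]}}

```text
t: 8.4
tool_pos: [0.6843, 0.0892, 0.261]
orientation: [2.371, 2.06, 0.001]
force: [-2.6, 0.7, 6.6]
opening: 0.0239
gripper_force: 5.0
```

```bash
python3 -c "
from h import *
held()"
```

```text
tube top z in tool (want -12 of axis): [(-60, array([155.2, 155.8])), (-50, array([155.3, 155.6])), (-10, array([154.2, 154.7])), (0, array([154.3, 154.8])), (10, array([154.3, 154.7])), (30, array([154.3, 154.9])), (40, array([154. , 154.8])), (52, array([152.5, 153.3]))] x range -57.011387645255944 64.85308836515634
8.45 [0.68431343 0.08915724 0.26097075] [ 2.87617366e-04  9.01173612e-04 -9.99999553e-01] [-3.86910809  0.06223425  5.95589819] 0.02412036235311469 5.002342946827412
```

Pushing down moves the tube towards the palm — the wrong direction. The fix is to loosen the fingers slightly with the tube resting on the roller and confined between them, raise the gripper ~9 mm, and regrip.

{"fn": "drive_tool", "kwargs": {"moves": [15,0,0,-1,0,0,0,25.5,0,0,0,0,0,0,25.5,0,0,0,0,0,0,25.5,0,0,0,0,0,0]}}

```text
t: 8.85
tool_pos: [0.6841, 0.089, 0.2604]
orientation: [-2.371, -2.06, 0.001]
force: [0.4, -0.3, 0.3]
opening: 0.0258
gripper_force: 0.0
```

```bash
python3 -c "
from h import *
held()"
```

```text
tube top z in tool (want -12 of axis): [(-60, array([154.7, 155.1])), (-50, array([154.4, 155. ])), (-10, array([153.8, 154.1])), (0, array([153.6, 154. ])), (10, array([153.5, 154.1])), (30, array([153.6, 154.2])), (40, array([153.3, 153.9])), (52, array([151.7, 152.3]))] x range -56.194881915060655 79.45691071404327
8.9 [0.68405002 0.08903156 0.26040423] [-1.09080678e-04 -4.50807934e-04 -9.99999892e-01] [-0.43868786  0.1240991   0.78655912] 0.025398739192336862 0.012763907143380493
```

{"fn": "drive_tool", "kwargs": {"moves": [25.5,0,0,-2,0,0,0,25.5,0,0,-2,0,0,0,25.5,0,0,-2,0,0,0,25.5,0,0,-2,0,0,0,25.5,0,0,-1.5,0,0,0,25.5,0,0,0,0,0,0]}}

```text
t: 9.5
tool_pos: [0.6843, 0.0891, 0.2707]
orientation: [2.371, 2.06, 0.001]
force: [0.2, -0.6, -0.0]
opening: 0.0255
gripper_force: 0.0
```

{"fn": "drive_tool", "kwargs": {"moves": [20,0,0,0,0,0,0,20,0,0,0,0,0,0,20,0,0,0,0,0,0], "grip_force": 15}}

```text
t: 9.8
tool_pos: [0.6842, 0.089, 0.2704]
orientation: [2.372, 2.06, 0.0]
force: [0.1, -0.1, 1.0]
opening: 0.0237
gripper_force: 15.0
```

```bash
python3 -c "
from h import *
held()"
```

```text
tube top z in tool (want -12 of axis): [(-60, array([164.6, 165. ])), (-50, array([164.4, 165. ])), (-10, array([163.5, 164.1])), (0, array([163.4, 164. ])), (10, array([163.7, 164.1])), (30, array([163.5, 164. ])), (40, array([163.2, 164. ])), (52, array([161.8, 162.5]))] x range -62.746564970906014 64.98028581755467
9.85 [0.68421139 0.08901518 0.27039618] [ 4.19146234e-05  2.49765829e-04 -9.99999968e-01] [-0.60867059 -0.02842124  2.21697375] 0.02319560923496242 14.998077750205994
```

{"fn": "drive_tool", "kwargs": {"moves": [15,0,0,-5,0,0,0,15,0,0,-5,0,0,0,15,0,-10,0,0,0,0,15,0,-9.7,0,0,0,0,15,0,0,5,0,0,0,15,0,0,7,0,0,0,15,0,0,4,0,0,0,15,0,0,0,0,0,0]}}

```text
t: 10.65
tool_pos: [0.6647, 0.0917, 0.2632]
orientation: [-2.371, -2.06, 0.001]
force: [0.4, -0.5, -0.6]
opening: 0.0238
gripper_force: 15.0
```

{"fn": "drive_tool", "kwargs": {"moves": [15,0,0,1,0,0,0,15,0,0,1,0,0,0,15,0,0,1,0,0,0,15,0,0,0,0,0,0]}}

```text
t: 11.05
tool_pos: [0.6651, 0.0917, 0.2619]
orientation: [2.371, 2.06, 0.002]
force: [2.2, -0.8, 1.8]
opening: 0.0236
gripper_force: 15.0
```

{"fn": "drive_tool", "kwargs": {"moves": [15,0,0,0.5,0,0,0,15,0,0,0.5,0,0,0,15,0,0,0,0,0,0], "grip_force": 4}}

```text
t: 11.35
tool_pos: [0.6652, 0.0917, 0.261]
orientation: [2.371, 2.059, 0.002]
force: [4.0, -0.8, 3.7]
opening: 0.0239
gripper_force: 4.0
```

```bash
python3 -c "
from h import *
held()"
```

```text
tube top z in tool (want -12 of axis): [(-60, array([163.9, 164.3])), (-50, array([163.6, 164.2])), (-10, array([163.1, 163.6])), (0, array([163.1, 163.5])), (10, array([163. , 163.5])), (30, array([163.2, 163.7])), (40, array([162.9, 163.7])), (52, array([161.7, 162.2]))] x range -62.88277434329935 64.91808756459925
11.4 [0.66518147 0.09170334 0.26101771] [ 2.54126841e-04  2.12127868e-03 -9.99997718e-01] [ 4.49693638 -0.43723483  3.61462344] 0.02379942339729669 4.000280778855085
```

{"fn": "drive_tool", "kwargs": {"moves": [25,0,0.5,0,0,0,0,25,0,0,0,0,0,0,27,0,0,0,0,0,0,27,0,0,0,0,0,0,34,0,0,0,0,0,0,34,0,0,0,0,0,0]}}

```text
t: 12.0
tool_pos: [0.6645, 0.0918, 0.2593]
orientation: [-2.37, -2.059, 0.003]
force: [-0.1, -0.2, 0.7]
opening: 0.0333
gripper_force: 0.0
```

```bash
python3 -c "
from h import *
held()"
```

```text
tube top z in tool (want -12 of axis): [(-60, array([163. , 163.5])), (-50, array([162.7, 163.2])), (-10, array([161.6, 162.1])), (0, array([161.5, 162. ])), (10, array([161.4, 162. ])), (30, array([161.4, 161.8])), (40, array([160.9, 161.7])), (52, array([159.5, 160.1]))] x range -62.66555595995951 65.12395651912783
12.05 [0.66451941 0.09178437 0.2593268 ] [-3.90379879e-04 -2.34634291e-03 -9.99997171e-01] [ 0.33993224 -0.33170058 -0.39216222] 0.033581959844709595 0.0
```

{"fn": "drive_tool", "kwargs": {"moves": [34,0,0,-10,0,0,0,34,0,0,-25,0,0,0,34,0,0,-35,0,0,0,34,-15,-20,-30,0,0,0,34,-20,-28,-20,0,0,0,34,-22,-30,-20,0,0,0,34,-20,-27,0,0,0,0,34,0,0,0,0,0,0]}}

```text
t: 12.85
tool_pos: [0.5479, 0.0289, 0.4016]
orientation: [2.372, 2.058, -0.0]
force: [-0.1, 0.4, 0.4]
opening: 0.0336
gripper_force: 0.0
```

Run:
```python
from h import *
s=robot.read_state();p,R=pose();print(p,R.as_matrix(),s['q'],s['t'])
c=cam('wrist','w4')
```

```text
[0.54787608 0.02885491 0.40162971] [[ 1.41101738e-01  9.89995043e-01  3.37847767e-04]
 [ 9.89994914e-01 -1.41101494e-01 -6.61949372e-04]
 [-6.07655773e-04  4.27869778e-04 -9.99999724e-01]] [-4.06133168e-02 -7.06627221e-03  1.63700774e+00 -6.48834772e-04
  1.51128676e+00  1.00999249e-01] 12.85
```

View pics/w4.png

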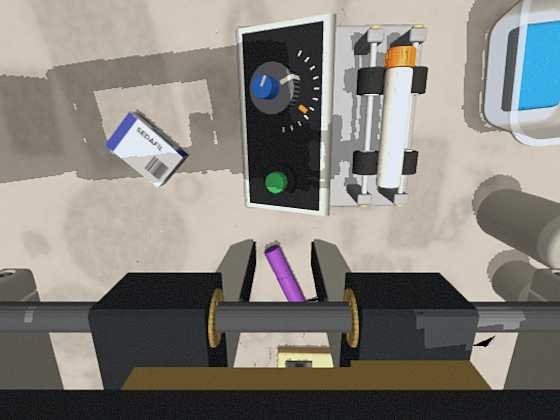

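Tube lies lengthwise on the rollers ((400,60)–(390,185)). Knob at (268,87), pointer line to (295,75), orange mark (304,109), button (277,182). Computing panel frame and angles.

```bash
cat > knob.py <<'E'
from h import *
def frame(n):
    z=n/np.linalg.norm(n); x=np.array([0,0,1.])-z*z[2]; x/=np.linalg.norm(x); return np.c_[x,np.cross(z,x),z]
def ray(c,u,v,o,n):
    d=c['R'].T@np.array([(u-c['mtx'][0,2])/c['mtx'][0,0],(v-c['mtx'][1,2])/c['mtx'][1,1],1]); C=-c['R'].T@c['t']
    return C+d*(n@(o-C))/(n@d)
def analyse(c,box,verbose=True):
    P=cloud(c);hsv=cv2.cvtColor(c['color'],cv2.COLOR_RGB2HSV).astype(int);v,u=np.indices(P.shape[:2])
    b=(u>box[0])&(u<box[1])&(v>box[2])&(v<box[3])&(c['depth']>0)
    Q=P[b&(hsv[...,2]<45)]
    n=np.array([-.418,.0588,.9068]);co=None
    e=Q@n; Q=Q[abs(e-np.median(e))<.006]
    for _ in range(4):
        m0=Q.mean(0);n=np.linalg.svd(Q-m0,full_matrices=False)[2][2];n*=np.sign(n[2]);e=(Q-m0)@n;Q=Q[abs(e)<max(.0015,2*e.std())]
    F=frame(n);L=(P-m0)@F  # panel coords
    h=L[...,2]
    blue=b&(hsv[...,0]>100)&(hsv[...,0]<125)&(hsv[...,1]>130)&(h>.040)
    bt=L[blue];print('plane n',n,'m0',m0,len(Q),'tilt',np.degrees(np.arccos(n[2])),'blue h',np.percentile(bt[:,2],[50,95]))
    (bx,by),br=cv2.minEnclosingCircle((bt[:,:2]*1000).astype(np.float32));print('blue circ',bx,by,br)
    ring=b&(h>.021)&(h<.029);rt=L[ring]
    (rx,ry),rr=cv2.minEnclosingCircle((rt[:,:2]*1000).astype(np.float32));print('ring circ',rx,ry,rr,len(rt),np.median(rt[:,2]))
    g=b&(hsv[...,0]>50)&(hsv[...,0]<85)&(hsv[...,1]>130);gt=L[g];
    if g.sum()>20:
        gt=gt[gt[:,2]>np.percentile(gt[:,2],90)-.003];(gx,gy),gr=cv2.minEnclosingCircle((gt[:,:2]*1000).astype(np.float32));print('button',gx,gy,gr,'h',np.median(gt[:,2]),m0+F@np.array([gx/1e3,gy/1e3,np.median(gt[:,2])]))
    return P,hsv,L,F,m0,b,(bx,by),(rx,ry)
def angles(c,L,hsv,b,ctr,F,m0):
    h=L[...,2];d=L[...,:2]*1000-ctr;r=np.hypot(d[...,0],d[...,1]);a=np.arctan2(-d[...,1],d[...,0])
    pt=b&(h>.018)&(h<.029)&(r>13)&(r<25)&(hsv[...,2]>130)&(hsv[...,1]<70)
    mk=b&(abs(h)<.006)&(r>24)&(r<42)&(hsv[...,0]<22)&(hsv[...,1]>140)&(hsv[...,2]>100)
    tl=b&(h>.038)&(r<13)&(hsv[...,1]<90)&(hsv[...,2]>130)
    for nm,m in (('pointer',pt),('mark',mk),('timer',tl)):
        if m.sum():
            q=d[m].mean(0);print(nm,m.sum(),'angle of mean',np.arctan2(-q[1],q[0]),'r',np.hypot(*q),'median',np.median(a[m]),'std',a[m].std())
E
python3 - <<'E'
from knob import *
c=load('w4');P,hsv,L,F,m0,b,bc,rc=analyse(c,(242,325,25,210))
for ctr in (np.array(rc),np.array(bc)): angles(c,L,hsv,b,ctr,F,m0)
print('ring center 16mm', m0+F@np.array([rc[0]/1e3,rc[1]/1e3,.016]),m0+F@np.array([bc[0]/1e3,bc[1]/1e3,.016]))
E
```

```text
plane n [-0.41919085  0.05406501  0.90628693] m0 [0.55737301 0.10909738 0.04678504] 7679 tilt 25.00282711135421 blue h [0.04287383 0.0440799 ]
blue circ -0.21208670735359192 30.894216537475586 11.13148021697998
ring circ -0.533332109451294 -9.17489242553711 65.72966003417969 1502 0.023867739463625935
button -0.42573046684265137 -65.30340576171875 11.438204765319824 h 0.02078897788245823 [0.5399225  0.04550375 0.06544588]
mark 53 angle of mean -0.6798670872891484 r 32.822260372227355 median -0.6786296649750172 std 0.08921242875396881
pointer 96 angle of mean -0.2720822810330843 r 19.97246645287609 median -0.37139949648476545 std 0.25373212727560435
mark 53 angle of mean 0.6568667210875909 r 31.82585177520484 median 0.6547018333990575 std 0.05649009063970632
timer 38 angle of mean -1.2544473336223638 r 5.271641668034511 median -1.252050554480772 std 0.38618884145581134
ring center 16mm [0.54901297 0.10092473 0.06106021] [0.55442716 0.14062743 0.06119599]
```

Run:
```python
from knob import *
c=load('w4');P,hsv,L,F,m0,b,bc,rc=analyse(c,(242,325,25,210))
d=L[...,:2]*1000-np.array(bc);r=np.hypot(d[...,0],d[...,1]);a=np.arctan2(-d[...,1],d[...,0]);h=L[...,2]
m=b&(h>.005)&(h<.030)&(r>11.5)&(r<28)&(hsv[...,2]>110)&(hsv[...,1]<80)
k,l,s,ce=cv2.connectedComponentsWithStats(m.astype(np.uint8))
for i in range(1,k):
    if s[i,4]>2: print(s[i],ce[i].round(1),'r',np.percentile(r[l==i],[5,50,95]).round(1),'a',np.percentile(a[l==i],[5,25,50,75,95]).round(2),'h',np.median(h[l==i]).round(4))
im=cv2.resize(c['color'][55:125,240:325,::-1],None,fx=8,fy=8,interpolation=cv2.INTER_CUBIC)
cv2.imwrite('pics/k4.png',im)
```

```text
plane n [-0.41919085  0.05406501  0.90628693] m0 [0.55737301 0.10909738 0.04678504] 7679 tilt 25.00282711135421 blue h [0.04287383 0.0440799 ]
blue circ -0.21208670735359192 30.894216537475586 11.13148021697998
ring circ -0.533332109451294 -9.17489242553711 65.72966003417969 1502 0.023867739463625935
button -0.42573046684265137 -65.30340576171875 11.438204765319824 h 0.02078897788245823 [0.5399225  0.04550375 0.06544588]
[280  69  20  30 172] [289.7  81.1] r [13.9 22.5 26.1] a [-0.58 -0.44 -0.35 -0.12  0.28] h 0.0241
```

View pics/k4.png

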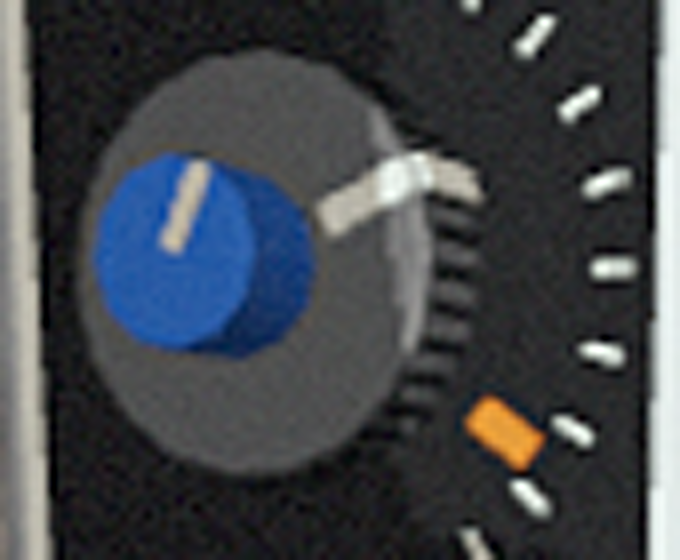

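Crop: pointer line on the ring's face from (325,218) to (415,168), running down the side at (470,180); mark centre at (505,432); blue timer line (205,165)–(170,245).

Run:
```python
from knob import *
c=load('w4');P,hsv,L,F,m0,b,bc,rc=analyse(c,(242,325,25,210))
def loc(x,y,h):
    X=ray(c,240+(x+.5)/8-.5,55+(y+.5)/8-.5,m0+F[:,2]*h,F[:,2]); return ((X-m0)@F)[:2]*1000-np.array(bc)
for nm,x,y,h in (('p in',328,215,.025),('p out',410,168,.025),('p side low',475,187,.007),('mark',505,432,0),('timer in',170,245,.044),('timer out',202,165,.044),('ring L',82,255,.025),('ring bot',265,472,.025),('ring top',265,50,.025),('tick0',613,268,0)):
    q=loc(x,y,h);print(nm,q.round(1),np.hypot(*q).round(1),np.arctan2(-q[1],q[0]).round(3))
```

```text
plane n [-0.41919085  0.05406501  0.90628693] m0 [0.55737301 0.10909738 0.04678504] 7679 tilt 25.00282711135421 blue h [0.04287383 0.0440799 ]
blue circ -0.21208670735359192 30.894216537475586 11.13148021697998
ring circ -0.533332109451294 -9.17489242553711 65.72966003417969 1502 0.023867739463625935
button -0.42573046684265137 -65.30340576171875 11.438204765319824 h 0.02078897788245823 [0.5399225  0.04550375 0.06544588]
p in [11.3  5.5] 12.6 -0.454
p out [22.3 10. ] 24.4 -0.423
p side low [23.4  9.9] 25.4 -0.401
mark [ 24.8 -19.2] 31.4 0.658
timer in [-0.3  1. ] 1.0 -1.826
timer out [4.3 9.3] 10.3 -1.139
ring L [-23.7   3. ] 23.9 -3.014
ring bot [  1.9 -24.1] 24.2 1.492
ring top [ 3.2 24.5] 24.8 -1.44
tick0 [39.4  0.1] 39.4 -0.003
```

```bash
cat >> knob.py <<'E'
Fp=frame(np.array([-0.41919085,0.05406501,0.90628693])); M0=np.array([0.55737301,0.10909738,0.04678504])
KC=np.array([-.21+.5,30.9+.2]) # knob axis in panel mm
BT=np.array([-.3,-65.6])
def tgt(xy,h,turn=0):
    "TCP with grasp point at h mm above panel, over xy"
    R=Ro.from_matrix(np.c_[Fp[:,1],Fp[:,0],-Fp[:,2]])*Ro.from_euler('z',turn,degrees=True)
    return M0+Fp@np.array([*xy,h+167.3])/1000,R
def rel():
    p,R=pose();q=((p-M0)@Fp)*1000;t=R.as_matrix()
    g=((p+t[:,2]*.1673-M0)@Fp)*1000
    R0=tgt(KC,0)[1];print('grasp pt in panel rel knob',g-[*KC,0],'rotvec deg from nominal',(R0.inv()*R).as_rotvec(degrees=True))
E
python3 - <<'E'
from knob import *
plan(*tgt(KC,100),8)
E
```

```text
0 [14.0, -15.0, 14.0, -3.1, 0.0, -0.1]
1 [14.0, -15.0, 13.0, -3.1, 0.0, -0.1]
2 [14.0, -16.0, 12.0, -3.1, 0.0, -0.1]
3 [14.0, -17.0, 12.0, -3.1, 0.0, -0.1]
4 [14.0, -17.0, 11.0, -3.1, 0.0, -0.1]
5 [13.0, -17.0, 10.0, -3.1, 0.0, -0.1]
6 [14.0, -18.0, 8.0, -3.1, 0.0, -0.1]
7 [13.0, -19.0, 8.0, -3.1, 0.0, -0.1]
final err mm [0.22316024 0.32227884 0.31271511] deg [-0.13196961  0.14384704  0.08539817]
```

{"fn": "drive_tool", "kwargs": {"moves": [75,14,-15,14,-3.1,0,-0.1,75,14,-15,13,-3.1,0,-0.1,75,14,-16,12,-3.1,0,-0.1,75,14,-17,12,-3.1,0,-0.1,75,14,-17,11,-3.1,0,-0.1,75,13,-17,10,-3.1,0,-0.1,75,14,-18,8,-3.1,0,-0.1,75,13,-19,8,-3.1,0,-0.1]}}

```text
t: 13.7
tool_pos: [0.4504, 0.1558, 0.288]
orientation: [2.089, 1.842, 0.406]
force: [-0.8, -0.7, -0.4]
opening: 0.0751
gripper_force: 0.0
```

{"fn": "drive_tool", "kwargs": {"moves": [75,0,0,0,0,0,0,75,0,0,0,0,0,0]}}

```text
t: 13.9
tool_pos: [0.4505, 0.1552, 0.2881]
orientation: [2.09, 1.845, 0.401]
force: [-0.2, -0.3, -0.3]
opening: 0.0753
gripper_force: 0.0
```

Run:
```python
from knob import *
rel(); print(robot.read_state()['q'],robot.read_state()['opening'])
c=cam('wrist','w5')
# where does knob appear
for h in (25,44):
  X=M0+Fp@np.array([*KC,h])/1e3; q=c['R']@X+c['t']; q=c['mtx']@q; print(h,q[:2]/q[2])
```

```text
grasp pt in panel rel knob [-0.49911003  0.67097453 98.73138948] rotvec deg from nominal [ 0.26572652 -0.08463814 -0.24935265]
[ 0.29363818 -0.31288764  2.15442262 -0.21976494  0.91451911  0.51831139] 0.07531469156574383
25 [284.97572027 225.34863688]
44 [285.00400372 234.12438747]
```

Run:
```python
from knob import *
c=load('w5');P=cloud(c);hsv=cv2.cvtColor(c['color'],cv2.COLOR_RGB2HSV).astype(int);v,u=np.indices(P.shape[:2])
L=(P-M0)@Fp*1000;d=L[...,:2]-KC;h=L[...,2]
pl=(abs(h)<8)&(np.hypot(d[...,0],d[...,1])<60)&(hsv[...,2]<45)&(c['depth']>0);print('panel h',np.median(h[pl]),pl.sum())
m=(hsv[...,0]>100)&(hsv[...,0]<125)&(hsv[...,1]>130)&(h>40)&(h<48)&(np.hypot(d[...,0],d[...,1])<20)
print('blue',m.sum(),cv2.minEnclosingCircle(d[m].astype(np.float32)),d[m].min(0),d[m].max(0),np.median(h[m]))
m=(h>22)&(h<28)&(np.hypot(d[...,0],d[...,1])<32)&(c['depth']>0)
print('ring',m.sum(),cv2.minEnclosingCircle(d[m].astype(np.float32)),d[m].min(0),d[m].max(0))
cv2.imwrite('pics/k5.png',cv2.resize(c['color'][110:260,185:385,::-1],None,fx=4,fy=4,interpolation=cv2.INTER_CUBIC))
```

```text
panel h 0.10364989516211257 3059
blue 546 ((-1.256859302520752, 0.3039224147796631), 10.811651229858398) [-11.2940763 -10.2444037] [ 8.99128447 11.03141962] 42.99893948277613
ring 2030 ((-0.7398254871368408, 0.42714768648147583), 25.769710540771484) [-26.0421774  -24.63278996] [24.451883   25.30127555]
```

View pics/k5.png

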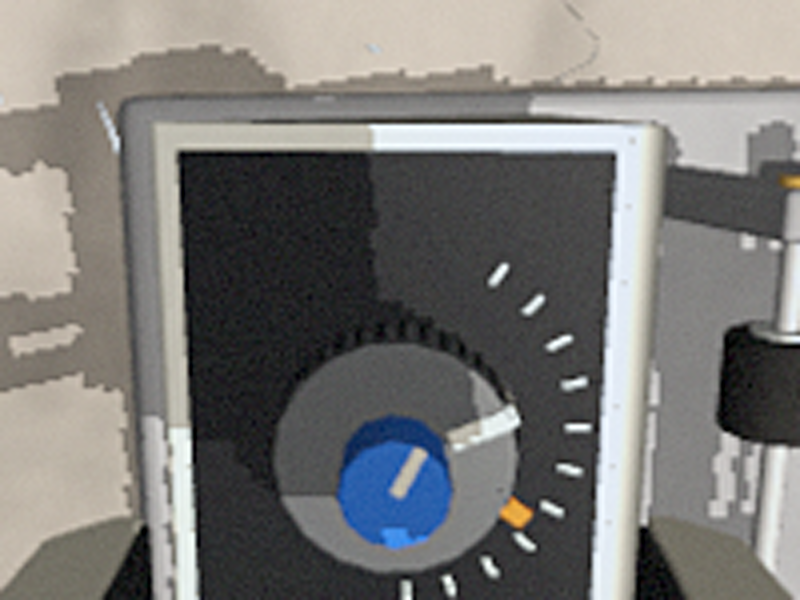

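Crop: pointer line (450,443)–(518,415), mark centre (515,513), timer line (400,495)–(418,452).

Run:
```python
from knob import *
c=load('w5');K=KC+[-.7,.2]
for nm,x,y,h in (('p in',452,442,25),('p out',516,416,25),('mark',515,513,0),('timer in',400,495,44),('timer out',418,452,44)):
    X=ray(c,185+(x+.5)/4-.5,110+(y+.5)/4-.5,M0+Fp[:,2]*h/1e3,Fp[:,2]);q=((X-M0)@Fp)[:2]*1000-K
    print(nm,q.round(1),np.hypot(*q).round(1),np.arctan2(-q[1],q[0]).round(3))
```

```text
p in [10.8  4.3] 11.6 -0.379
p out [23.4  9.8] 25.4 -0.397
mark [ 26.6 -21.3] 34.1 0.674
timer in [0.4 0.4] 0.6 -0.76
timer out [3.7 8.9] 9.6 -1.178
```

{"fn": "drive_tool", "kwargs": {"moves": [75,-0.5,0,15,-0.2,0,0,75,0,0,20,0,0,0,75,0,0,20,0,0,0,75,0,0,12,0,0,0,75,0,0,3,0,0,0,75,0,0,0,0,0,0]}}

```text
t: 14.55
tool_pos: [0.4804, 0.1496, 0.2248]
orientation: [2.09, 1.839, 0.404]
force: [0.1, -0.1, 0.3]
opening: 0.0746
gripper_force: 0.0
```

```bash
python3 -c "
from knob import *
rel();print(robot.read_state()['force'])"
```

```text
grasp pt in panel rel knob [ 0.99258225 -1.18171048 28.44367415] rotvec deg from nominal [ 0.02174546 -0.15320375 -0.08707215]
[ 0.12273417 -0.14936769  0.28008976]
```

{"fn": "drive_tool", "kwargs": {"moves": [75,0,0,0,0,0,0]}}

```text
t: 14.65
tool_pos: [0.4803, 0.15, 0.2255]
orientation: [2.089, 1.839, 0.406]
force: [-0.0, -0.8, 0.1]
opening: 0.075
gripper_force: 0.0
```

```bash
python3 -c "
from knob import *
for i in range(5): rel(); robot.read_camera('wrist')"
```

```text
grasp pt in panel rel knob [ 1.35357677 -0.67889426 29.17503587] rotvec deg from nominal [-0.06240959 -0.10521725 -0.1036356 ]
grasp pt in panel rel knob [ 1.30221076 -0.51459439 29.28349092] rotvec deg from nominal [-0.0803891  -0.09156383 -0.117993  ]
grasp pt in panel rel knob [ 1.12934437 -0.45632645 29.2866602 ] rotvec deg from nominal [-0.08090114 -0.08718099 -0.131043  ]
grasp pt in panel rel knob [ 0.95411977 -0.43086509 29.22651528] rotvec deg from nominal [-0.07746893 -0.08629613 -0.13879575]
grasp pt in panel rel knob [ 0.7499056  -0.4315363  29.12692771] rotvec deg from nominal [-0.06640727 -0.08855687 -0.14570369]
```

{"fn": "drive_tool", "kwargs": {"moves": [75,0.7,-1.5,1,0,0,0,60,0,0,0,0,0,0,52,0,0,0,0,0,0,45,0,0,0,0,0,0,45,0,0,0,0,0,0,45,0,0,0,0,0,0], "grip_force": 12}}

```text
t: 15.5
tool_pos: [0.4791, 0.151, 0.2232]
orientation: [2.088, 1.84, 0.406]
force: [3.7, -0.9, -0.2]
opening: 0.0499
gripper_force: 12.0
```

```bash
python3 -c "
from knob import *
rel();s=robot.read_state();print(s['force'],s['opening'],s['gripper_force'],s['q'])"
```

```text
grasp pt in panel rel knob [-0.71243244  0.14071795 27.68126419] rotvec deg from nominal [-0.07335738 -0.10046366 -0.15314606]
[ 3.690098   -0.92990379 -0.21476242] 0.04985737462306452 11.99851468205452 [ 0.26599433 -0.13532599  2.13736354 -0.24431595  0.74738086  0.53865603]
```

{"fn": "drive_tool", "kwargs": {"moves": [45,0,0.8,0,0,0,2,45,0,0,0,0,0,6,45,0,0,0,0,0,8,45,0,0,0,0,0,8,45,0,0,0,0,0,8,45,0,0,0,0,0,8,45,0,0,0,0,0,8,45,0,0,0,0,0,7]}}

```text
t: 16.3
tool_pos: [0.4801, 0.1504, 0.2238]
orientation: [2.837, 0.693, 0.606]
force: [5.5, -5.8, -0.8]
opening: 0.0497
gripper_force: 12.0
```

{"fn": "drive_tool", "kwargs": {"moves": [45,0,0,0,0,0,4,45,0,0,0,0,0,1,45,0,0,0,0,0,0,45,0,0,0,0,0,0]}}

```text
t: 16.7
tool_pos: [0.4801, 0.1503, 0.2238]
orientation: [2.877, 0.579, 0.618]
force: [5.4, -6.1, -1.0]
opening: 0.0501
gripper_force: 12.0
```

```bash
python3 -c "
from knob import *
rel();s=robot.read_state();print(s['force'],s['wrist_torque'],s['opening'],s['gripper_force'],s['q'])"
```

```text
grasp pt in panel rel knob [ 0.65292811 -0.6023369  27.6858809 ] rotvec deg from nominal [-0.18620273 -0.08567072 59.86144944]
[ 5.37932202 -6.14092851 -0.96380755] [-0.8424784  -0.53561011 -0.36609173] 0.05006086512641008 11.997924149036407 [ 0.26428514 -0.13408409  2.13525548 -0.24500905  0.74778201  1.58492712]
```

{"fn": "drive_tool", "kwargs": {"moves": [60,0,0,0,0,0,0,75,0,0,0,0,0,0,75,0,0,0,0,0,0,75,0,0,-15,0,0,0,75,0,0,-30,0,0,0,75,0,0,-30,0,0,0,75,0,0,-5,0,0,0,75,0,0,0,0,0,0]}}

```text
t: 17.5
tool_pos: [0.4461, 0.1557, 0.2967]
orientation: [2.878, 0.58, 0.62]
force: [0.5, 0.1, -1.5]
opening: 0.0748
gripper_force: 0.0
```

Run:
```python
from knob import *
rel();c=cam('wrist','w6');K=KC
ims=[]
X=M0+Fp@np.array([*KC,25])/1e3; q=c['mtx']@(c['R']@X+c['t']); u,v=q[:2]/q[2];print(u,v)
u0,v0=int(u)-60,int(v)-60;print(u0,v0)
cv2.imwrite('pics/k6.png',cv2.resize(c['color'][v0:v0+110,u0:u0+130,::-1],None,fx=5,fy=5,interpolation=cv2.INTER_CUBIC))
```

```text
grasp pt in panel rel knob [  0.27979132   0.78129261 108.33595916] rotvec deg from nominal [-1.43315447e-01  3.42067134e-02  5.98496256e+01]
285.516290783103 220.167150524604
225 160
```

View pics/k6.png

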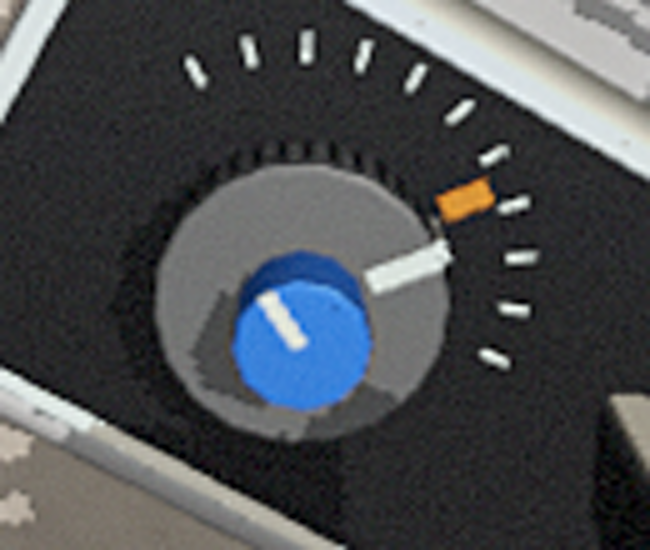

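Crop: pointer (372,283)–(448,254), mark centre (466,200), ring face centre ≈(303,301). Parallax makes the mark look off; computing angles.

Run:
```python
from knob import *
c=load('w6')
def loc(x,y,h):
    X=ray(c,225+(x+.5)/5-.5,160+(y+.5)/5-.5,M0+Fp[:,2]*h/1e3,Fp[:,2]); return ((X-M0)@Fp)[:2]*1000-KC
pts=np.array([loc(x,y,25) for x,y in ((157,300),(448,300),(300,163),(300,441))]);print(pts.round(2))
(cx,cy),r=cv2.minEnclosingCircle(pts.astype(np.float32));K=np.array([cx,cy]);print('ring c',K,r)
for k in (K,np.zeros(2)):
  for nm,x,y,h in (('p in',372,283,25),('p out',446,254,25),('mark',466,200,0),('timer in',298,343,44),('timer out',268,299,44)):
    q=loc(x,y,h)-k;print(nm,q.round(1),np.hypot(*q).round(1),np.arctan2(-q[1],q[0]).round(3))
# blob mark
P=cloud(c);L=(P-M0)@Fp*1000;hsv=cv2.cvtColor(c['color'],cv2.COLOR_RGB2HSV).astype(int)
d=L[...,:2]-KC-K;rr=np.hypot(d[...,0],d[...,1])
m=(hsv[...,0]<22)&(hsv[...,1]>140)&(hsv[...,2]>100)&(rr>24)&(rr<42);q=d[m].mean(0);print('mark blob',m.sum(),q,np.hypot(*q),np.arctan2(-q[1],q[0]))
m=(hsv[...,1]<60)&(hsv[...,2]>150)&(rr>13)&(rr<23)&(abs(L[...,2]-25)<4);q=d[m].mean(0);print('ptr blob',m.sum(),q,np.hypot(*q),np.arctan2(-q[1],q[0]),np.arctan2(-d[m][:,1],d[m][:,0]).std())
```

```text
[[-11.93  21.6 ]
 [ 12.45 -20.5 ]
 [ 20.37  12.74]
 [-22.08 -11.96]]
ring c [-0.74860477  0.20789964] 24.552982330322266
p in [ 9.4 -8.2] 12.4 0.716
p out [ 19.9 -16.2] 25.6 0.683
mark [ 25.2 -20.2] 32.3 0.674
timer in [0.1 0.8] 0.8 -1.462
timer out [4.  8.4] 9.3 -1.127
p in [ 8.6 -8. ] 11.8 0.745
p out [ 19.1 -16. ] 24.9 0.696
mark [ 24.5 -19.9] 31.6 0.684
timer in [-0.7  1. ] 1.2 -2.154
timer out [3.2 8.6] 9.2 -1.21
mark blob 3039 [26.0015994   1.18069235] 26.028392302755126 -0.04537727971340437
ptr blob 66 [ 13.71555326 -11.45881571] 17.87234899900516 0.695992887040291 0.08291331738364452
```

```bash
cat > meas.py <<'E'
from knob import *
from scipy.optimize import least_squares
S=8;W=45
def rect(c,h):
    g=np.array([[-W,-W],[W,-W],[W,W],[-W,W]],float)  # panel x,y rel KC
    X=np.array([M0+Fp@np.array([*(KC+q),h])/1e3 for q in g]);q=(X@c['R'].T+c['t'])@c['mtx'].T;q=q[:,:2]/q[:,2:]
    H=cv2.getPerspectiveTransform(q.astype(np.float32),((g+W)*S).astype(np.float32))
    return cv2.warpPerspective(c['color'],H,(2*W*S,2*W*S),flags=cv2.INTER_LINEAR)
def go(c):
    A,B=rect(c,25),rect(c,0);yy,xx=np.indices(A.shape[:2]);x,y=xx/S-W,yy/S-W;r=np.hypot(x,y)
    g=cv2.GaussianBlur(A,(0,0),4).max(2).astype(float);pts=[]
    for a in np.radians(np.arange(0,360,3)):
        rs=np.arange(21.5,28,.1);v=g[((rs*np.sin(a)+W)*S).astype(int),((rs*np.cos(a)+W)*S).astype(int)]
        dv=np.gradient(v);i=dv.argmin()
        if dv[i]<-1.5: pts.append([rs[i]*np.cos(a),rs[i]*np.sin(a)])
    pts=np.array(pts);f=least_squares(lambda p:np.hypot(*(pts-p[:2]).T)-p[2],[0,0,25],loss='soft_l1',f_scale=.3)
    C=f.x[:2];print('ring centre',f.x.round(2),len(pts))
    hA,hB=[cv2.cvtColor(cv2.GaussianBlur(i,(0,0),2),cv2.COLOR_RGB2HSV).astype(int) for i in (A,B)]
    rc=np.hypot(x-C[0],y-C[1])
    sat=hA[...,1]<70
    m=(hA[...,2]>150)&sat&(rc>13)&(rc<23.5)
    n,l,s,ce=cv2.connectedComponentsWithStats(m.astype(np.uint8));i=1+s[1:,4].argmax()
    q=np.c_[x[l==i],y[l==i]];e=np.linalg.svd(q-q.mean(0),full_matrices=False)[2][0];e*=np.sign(e@(q.mean(0)-C));p=q.mean(0)-C
    print('pointer n',len(q),'centroid',np.arctan2(-p[1],p[0]).round(3),np.hypot(*p).round(1),'direction',np.arctan2(-e[1],e[0]).round(3))
    m=(hB[...,0]<22)&(hB[...,1]>140)&(hB[...,2]>100)&(rc>24)&(rc<40)
    q=np.c_[x[m],y[m]];e=np.linalg.svd(q-q.mean(0),full_matrices=False)[2][0];e*=np.sign(e@(q.mean(0)-C));p=q.mean(0)-C
    print('mark n',len(q),'centroid',np.arctan2(-p[1],p[0]).round(3),np.hypot(*p).round(1),'direction',np.arctan2(-e[1],e[0]).round(3))
E
python3 - <<'E'
from meas import *
for n in ('w4','w5','w6'):
    print(n);go(load(n))
E
```

```text
w4
ring centre [-0.03 -0.03 24.34] 120
pointer n 2821 centroid -0.416 18.6 direction -0.366
mark n 3893 centroid 0.675 31.0 direction 0.59
w5
ring centre [-1.16  0.59 24.38] 120
pointer n 3399 centroid -0.347 18.4 direction -0.441
mark n 2180 centroid 0.669 34.9 direction 0.879
w6
ring centre [-0.69  0.32 24.39] 120
pointer n 3296 centroid 0.697 18.2 direction 0.654
mark n 3576 centroid 0.676 32.2 direction 0.655
```

{"fn": "drive_tool", "kwargs": {"moves": [75,-25,0,-10,0,0,0,75,-27,0,0,0,0,0,75,-27,0,5,0,0,0,75,0,0,0,0,0,0,75,0,0,0,0,0,0]}}

```text
t: 18.05
tool_pos: [0.3771, 0.124, 0.2702]
orientation: [2.879, 0.579, 0.613]
force: [-0.0, 0.4, -0.0]
opening: 0.0752
gripper_force: 0.0
```

Run:
```python
from meas import *
rel()
for i in range(3): c=cam('wrist',f'v{i}');go(c)
X=M0+Fp@np.array([*KC,25])/1e3; q=c['mtx']@(c['R']@X+c['t']); print(q[:2]/q[2],q[2])
a=rect(c,25);b=rect(c,0);cv2.imwrite('pics/r1.png',np.hstack([a,b])[...,::-1][::2,::2])
```

```text
grasp pt in panel rel knob [-69.80821293 -39.79177325 111.54702584] rotvec deg from nominal [-1.14517322e-02 -1.79610244e-01  5.98619132e+01]
ring centre [-1.16 -0.05 24.26] 120
pointer n 3628 centroid 0.668 18.2 direction 0.644
mark n 2464 centroid 0.646 33.3 direction 0.684
ring centre [-1.17 -0.05 24.27] 120
pointer n 3590 centroid 0.669 18.2 direction 0.65
mark n 2549 centroid 0.645 33.3 direction 0.737
ring centre [-1.15  0.   24.27] 120
pointer n 3609 centroid 0.67 18.2 direction 0.658
mark n 2471 centroid 0.648 33.4 direction 0.643
[285.24025996 121.623216  ] 0.22532940900437928
```

View pics/r1.png

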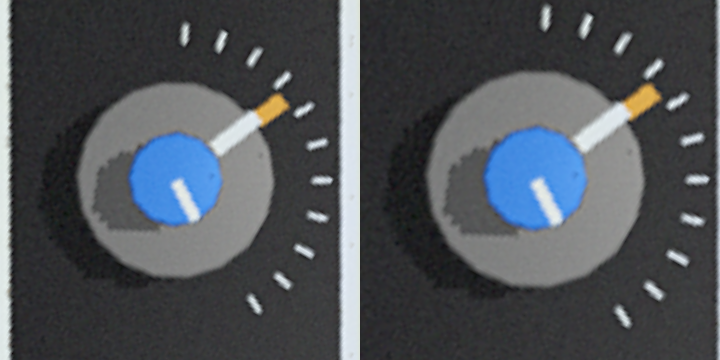

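Rectified view straight along the knob axis: pointer and orange mark are in line (within ~0.02 rad), timer line unchanged (≈-1.15 rad). Next, the button.

Run:
```python
from knob import *
p,R=pose()
plan(tgt(KC+[-.6,-96.7],70)[0],tgt(KC,0,60)[1],4)
```

```text
0 [7.0, 21.0, 11.0, 0.0, -0.0, 0.0]
1 [7.0, 21.0, 11.0, 0.0, -0.0, 0.0]
2 [8.0, 21.0, 10.0, 0.0, -0.0, 0.0]
3 [7.0, 21.0, 11.0, 0.0, -0.0, 0.0]
final err mm [-0.02286978  0.17905715  0.00018147] deg [ 0.10908725 -0.00057378  0.14048356]
```

{"fn": "drive_tool", "kwargs": {"moves": [0,7,21,11,0,0,0,0,7,21,11,0,0,0,0,8,21,10,0,0,0,0,7,21,11,0,0,0,0,0,0,10,0,0,0,0,0,0,10,0,0,0,0,0,0,4,0,0,0,0,0,0,0,0,0,0]}}

```text
t: 19.0
tool_pos: [0.4577, 0.0557, 0.2378]
orientation: [2.88, 0.582, 0.612]
force: [-0.2, -0.1, 0.1]
opening: 0.0157
gripper_force: 0.0
```

```bash
python3 -c "
from knob import *
for i in range(3):
  rel();s=robot.read_state();print(s['force']@Fp,s['opening']);robot.read_camera('wrist')"
```

```text
grasp pt in panel rel knob [ -3.41029102 -97.10169083  44.74620581] rotvec deg from nominal [ 0.07346843 -0.17630309 59.78995431]
[-0.15290715 -0.1778016   0.17638872] 0.015722192053631883
grasp pt in panel rel knob [ -2.88029075 -97.05918815  45.24392962] rotvec deg from nominal [ 3.04758375e-02 -1.41111968e-01  5.97873087e+01]
[-0.05884796 -0.37751876 -0.2184933 ] 0.011405489357827219
grasp pt in panel rel knob [ -2.32910019 -97.06401878  45.63494793] rotvec deg from nominal [-1.79997790e-02 -1.04853446e-01  5.97921354e+01]
[-0.51062018 -0.31808461  1.52085945] 0.007548741658756693
```

{"fn": "drive_tool", "kwargs": {"moves": [0,1.6,0.9,0,0,0,0,0,0,0,3,0,0,0,0,0,0,2,0,0,0,0,0,0,2,0,0,0,0,0,0,2,0,0,0,0,0,0,0,0,0,0]}}

```text
t: 19.75
tool_pos: [0.464, 0.0544, 0.2318]
orientation: [2.879, 0.58, 0.616]
force: [-1.0, 0.4, 3.7]
opening: 0.0004
gripper_force: 1.8
```

```bash
python3 -c "
from knob import *
rel();s=robot.read_state();print(s['force']@Fp,s['opening'])"
```

```text
grasp pt in panel rel knob [  0.34582242 -97.60410305  36.59810641] rotvec deg from nominal [-0.07449561 -0.08940727 59.85192742]
[0.66020694 0.24336457 3.79540002] 0.0004297770298340441
```

{"fn": "drive_tool", "kwargs": {"moves": [0,0,0,2,0,0,0,0,0,0,2,0,0,0,0,0,0,1,0,0,0,0,0,0,0,0,0,0,0,0,0,0,0,0,0]}}

```text
t: 20.25
tool_pos: [0.4658, 0.0544, 0.2293]
orientation: [2.879, 0.58, 0.614]
force: [-36.0, 1.0, 40.1]
opening: 0.0004
gripper_force: 26.1
```

```bash
python3 -c "
from knob import *
rel();s=robot.read_state();print(s['force']@Fp,s['opening'])"
```

```text
grasp pt in panel rel knob [  0.72031797 -97.49950459  33.55380167] rotvec deg from nominal [-1.81135293e-02 -1.50454866e-01  5.98386796e+01]
[-15.48292031  -3.64357538  51.48545556] 0.0003623340237902802
```

The button has bottomed out (force jumped well past 5 N); releasing and retreating.

{"fn": "drive_tool", "kwargs": {"moves": [0,0,0,-4,0,0,0,0,0,0,-8,0,0,0,0,0,0,-25,0,0,0,0,0,0,-40,0,0,0,0,0,0,-40,0,0,0,0,0,0,-20,0,0,0,0,0,0,0,0,0,0]}}

```text
t: 20.95
tool_pos: [0.4087, 0.062, 0.3549]
orientation: [2.876, 0.579, 0.624]
force: [0.4, -0.3, 0.7]
opening: 0.0002
gripper_force: 0.0
```

Run:
```python
from meas import *
rel();s=robot.read_state();print(s['t'],s['force'])
c=cam('wrist','w7');t=cam('top','t7')
P=cloud(c);L=(P-M0)@Fp*1000;hsv=cv2.cvtColor(c['color'],cv2.COLOR_RGB2HSV).astype(int)
m=(hsv[...,0]>50)&(hsv[...,0]<85)&(hsv[...,1]>130)&(np.hypot(L[...,0]-KC[0],L[...,1]-KC[1]+97)<14);print('button h',np.percentile(L[m][:,2],[50,90]),m.sum())
go(c)
a=t['color'][130:230,225:335];b=t['color'][150:230,320:440]
A=cv2.resize(a,None,fx=3.5,fy=3.5,interpolation=cv2.INTER_CUBIC);B=cv2.resize(b,(420,350),interpolation=cv2.INTER_CUBIC)
cv2.imwrite('pics/f.png',np.hstack([A,B])[...,::-1])
```

```text
grasp pt in panel rel knob [  2.75543981 -97.03700515 171.72893971] rotvec deg from nominal [-0.34487492  0.13453568 59.85904472]
20.95 [ 0.4423281  -0.29366232  0.66652188]
button h [20.88346906 22.06610347] 390
ring centre [-0.69 -0.34 24.5 ] 120
pointer n 3460 centroid 0.669 18.2 direction 0.653
mark n 3649 centroid 0.647 31.5 direction 0.619
```

View pics/f.png

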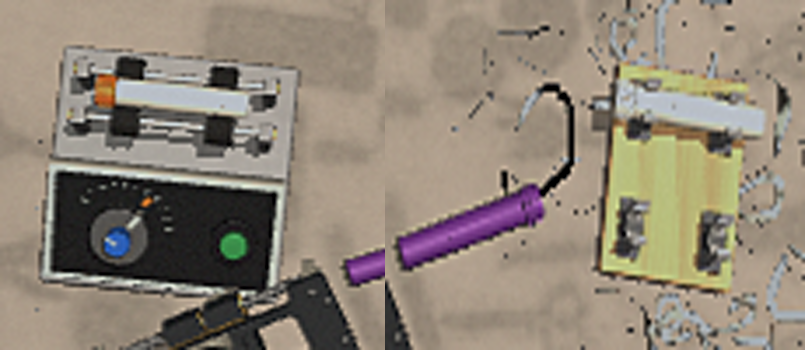

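Final view: the tube lies between the rollers ((95,90)–(248,100)) and the pointer is on the mark. The button is back out, and the white tube is still in its clips. Handing in.

```bash
python3 -c "
from plant import robot
print(robot.close_job())"
```

```text
the job is handed in; nothing more can be done
None
```

The job is done and handed in: the orange tube lies centred on the rollers, the grey ring is on the mark to within about 0.02 rad with the timer unchanged, and the green button was pressed fully in (about 50 N, where 5 N was needed) and released; the white tube is still in its clips.

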